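Tip the rinsed parts over the drain grate and pick off the glass dish

ROBOT

A 7-joint arm with a two-finger parallel gripper is mounted at the origin on a cart in front of the work surface, level with it; the furniture and walls round the work are solid. World frame = base frame: x ahead of the robot, y to its left, z up, the work surface at z = 0. Lengths are in m, angles in rad, forces in N, time in s.
With the tool pointing down it reaches from about 0.35 to 0.9 m from the base axis. Payload 8.1 kg.
Tool frame: the origin (TCP) lies at the very end of the fingers, on their centre line; the grasp point (between the pads) lies 19 mm behind it; z points along the fingers, y is the direction in which the jaws open and shut (so a half turn about z gives the same grasp; the last joint's range is limited). The gripper opens to 85 mm and grips with 20 to 120 N. Pads are 22 mm wide; open, the fingers measure 114 mm over their backs; the gripper's body (76 mm by 85 mm) begins 54 mm behind the grasp point. The pads swing forward as they close: fully open they stand 13 mm farther back than shut.
Start: joints at [-1.295, 0.434, 0.025, 1.573, -0.012, 1.134, -0.075], TCP at [0.231, 0.581, 0.231] pointing down, gripper open.
Joint ranges: [-2.62, 2.62], [-0.44, 2.09], [-1.27, 1.32], [0.08, 2.57], [-1.32, 4.46], [0.12, 2], [-2.74, 2.74]. Speed limits (rad/s): [2.22, 2.22, 3.01, 3.01, 3.14, 3.14, 3.14].

INTERFACE

Orientations are given as a 3x3 rotation matrix whose columns are the frame's x, y, z axes.
In Python, from station import env gives the robot as it stands. The module is installed in compiled form; this text tells all that it offers.
- The arm moves only by the tool jog_arm, never from a script. Its argument "series" is a list of rows, each a list of 4 numbers: the shift along the world's x, y, z in mm, then the turn about the world's z in degrees. In form: [[x, y, z, twist], ...]. A call has exactly 8 rows; each row is the pose to reach, as a shift and turn from the pose measured when the call began; what a row does not reach only later rows make up. A row lasts 1/10 s, in which the tool goes at most 50 mm and 8.59 degrees, less where a joint would pass 70% of its speed; a pose out of reach is approached as far as the arm can. A call with a gripper value outside its range is refused whole. "claw" is the opening, from 0 (shut) to 1 (fully open), set as the call begins (left out, the last holds). The fingers move at their own pace and stop on an object; "squeeze" is the grip in N (left out, the last holds). Time passes only in rows, so rows that repeat a pose let the fingers close, or fill a call up. It gives the time, the measured TCP pose, the force and the opening at its end, in the units of the state.
- env.observe(): the state, without advancing time (a new reading comes with each control period).
- env.get_image(name): name is "scene" or "top" or "wrist"; returns (picture, depth): 384x512x3 uint8, blue, green, red; 384x512 float32, m along the optical axis (not along the pixel's ray), 0 where there is no reading.
- env.get_calibration(name): a dict with "K" (3x3 intrinsics, pixels), "T" (4x4, takes a point from camera to world coordinates). Camera axes: x right, y up, looking along -z (the intrinsics and any distortion apply to the point x, -y, -z); pixel columns grow to the right and rows downward; lengths in m; the calibration is good to about 2 mm. A picture is of the moment at which its call begins: read the wrist's pose just before it. get_calibration takes no time and is no camera call; for the wrist camera it gives the pose at the moment of the call.
- env.close_job(): hands the job in, once; it reports no verdict.
The state is a dict: "time_s": time; "qpos": joint angles; "dq": joint speeds; "effort": joint torques, N m; "position": TCP position; "eef_rot": TCP orientation; "force": force on the tool from outside, world axes, zero at the start; "ft_torque": the same for the moment, N m; "finger_gap": opening from 0.0 (shut) to 1.0 (fully open).
Only numpy, scipy, OpenCV 4.12 (cv2) and the standard library are available. Lean on these libraries where they do the work, as an engineer would, in place of code of your own. Each camera call takes 0.05 s, during which the arm holds its last target.

TASK

Tip the hinged pan by its blue handle so that the parts slide onto the drain grate: the two small brass caps must fall through into the catch tray, and the glass dish stays on the bars. Let the pan back down, then pick the glass dish off the grate and set it gently, without dropping it, in the steel kidney dish.

Things in the scene. Friction and masses are not known exactly. Their poses are not given: they have to be found in the camera images.
- screen: grey metal draining screen, fixed, 134 mm (x) by 212 mm (y), origin on the table under it, z up. Catch tray at y = -126 to 0, x = -66 to 66 mm, green floor 3 mm high, grate on top. Tray side walls rise to z = 42 mm, the end stop at y = -125 mm to z = 68 mm. The tipping pan's hinge line lies along x at y = -6, z = 53 mm; from there the level pan reaches 87 mm towards +y, its lip over the grate
- grate (a point): centre of the grate, at the top of its bars: x = 0, y = -63, z = 36 mm of the screen. Five round bars of 4 mm run along y at x = -44, -22, 0, 22, 44 mm of the screen, with 18 mm gaps. Axes as the screen's
- pan (a joint): tilt of the aluminium pan about its hinge, rad: 0 = level, up to 1.25 as its handle end is lifted; the parts then slide off towards -y of the screen, all of them by 1.1. Inside 60 x 85 mm, open at the lip, other walls 22 mm high, rims at z = 78 mm of the screen. Moves lightly (under 2 N), sinks back to 0 by itself when let go
- pan_handle (a point): centre of the pan's blue handle bar, round, 10 mm thick, 46 mm long, along x of the screen. Pan down: at x = 0, y = 105, z = 101 mm of the screen, 29 mm behind and 23 mm above the pan's rear rim. It swings on an arc of 121 mm radius about the hinge line, up and over towards -y; the bar can turn between the fingers. Axes as the pan's
- glass_dish_center (a point): centre (half-way up) of the glass dappen dish, round, waisted, 33 mm wide, 26 mm high, 35 g, z along its axis; upright in the pan at the start, after tipping it may lie on its side. Too wide for the gaps of the grate
- cap_a_center (a point): centre of a small knurled brass cap, 8 mm wide, 6 mm high, 10 g, in the pan at the start; falls through the grate
- cap_b_center (a point): centre of the other brass cap, of the same form
- kidney_dish: steel kidney dish, loose, 75 mm (x) by 162 mm (y), 29 mm high, floor 4 mm thick; origin at the centre of its underside, z up. At its middle the inside is 54 mm wide (x = -24 to 30 mm) and some 130 mm long
Not all that is in view belongs to the job. What is shaped like the part that bears glass_dish_center but pink is not meant.

How it is judged:
On the way, in this order (a step that is already met when the one before it is completed fails the run):
1. the pan is tipped up by more than 0.2 rad (value of joint pan above 0.2 rad).
2. both caps lie in the catch tray under the grate, and the glass dish is on top of the bars, with the pan back down (value of joint pan below 0.15 rad and z of each of cap_a_center, cap_b_center in the frame of screen below 0.025 m and y of each of cap_a_center, cap_b_center in the frame of screen below 0 m and z of glass_dish_center in the frame of screen between 0.038 and 0.06 m and y of glass_dish_center in the frame of screen between -0.126 and -0.012 m and x of glass_dish_center in the frame of screen between -0.066 and 0.066 m), for 0.2 s.
At the end, for the whole second after the job is handed in: The glass dish rests in the kidney dish, inside its walls, its centre under 28 mm above the kidney dish's underside, slower than 0.06 m/s; the kidney dish stands flat (0.15 rad); both brass caps lie in the catch tray under the grate; the pan is down (within 0.15 rad of level) (x of glass_dish_center in the frame of kidney_dish between -0.03 and 0.032 m and y of glass_dish_center in the frame of kidney_dish between -0.065 and 0.065 m and z of glass_dish_center in the frame of kidney_dish below 0.028 m and linear speed of glass_dish below 0.06 m/s and angle between kidney_dish's own z axis and vertical below 0.15 rad and height (world z) of kidney_dish below 0.015 m and value of joint pan below 0.15 rad and z of each of cap_a_center, cap_b_center in the frame of screen below 0.025 m and y of cap_a_center in the frame of screen between -0.126 and 0 m and x of cap_a_center in the frame of screen between -0.066 and 0.066 m and y of cap_b_center in the frame of screen between -0.126 and 0 m and x of cap_b_center in the frame of screen between -0.066 and 0.066 m); the robot touches nothing.
It fails at once if the glass dish is dropped into the kidney dish (faster than 0.7 m/s close over it: a fall of more than about 25 mm) (horizontal distance between glass_dish_center and kidney_dish below 0.08 m and height (world z) of glass_dish_center below 0.06 m and linear speed of glass_dish above 0.7 m/s).
It also fails if it takes over 51 s, if anything falls off the work surface, if the arm or the gripper's body presses on something with over 40 N, if the wrist force passes 120 N, or if a joint passes its speed limit or range.

## Working session

There is one attempt and no reset: what is moved stays moved. The work goes in short steps, Python scripts to look and compute and a tool call to move; the robot and the scene stay as the last step left them, time stands still between calls to the robot, and variables do not carry over. Pictures are saved under pics/ and viewed, and the job is handed in when it is done.

Besides the shell and the picture viewer there is one more tool, called after "Emit:" as a command line: name --pt "numbers of a row" for each row, then --argument value for the rest. jog_arm: Moves the arm, as the interface text tells. Its arguments: {"type":"object","properties":{"series":{"type":"array"},"claw":{"type":"number"},"squeeze":{"type":"number"}},"required":["series"]}

```bash
mkdir -p pics; python3 - <<'E'
from station import env
import cv2,numpy as np
s=env.observe();print(s['time_s'],s['position'],s['eef_rot'],s['finger_gap'])
for n in('scene','top'):
    im,d=env.get_image(n);c=env.get_calibration(n);np.savez(f'{n}0.npz',im=im,d=d,**c);cv2.imwrite(f'pics/{n}0.png',im);print(n,c['K'],c['T'],{k for k in c})
E
```

```text
0.0 [0.23099459 0.58021688 0.23053995] [[-9.29085030e-01  3.69865947e-01 -4.34578839e-04]
 [ 3.69866172e-01  9.29083840e-01 -1.49407249e-03]
 [-1.48846359e-04 -1.54885640e-03 -9.99998789e-01]] 0.998071105883249
scene [[349.82084167   0.         253.92247553]
 [  0.         349.82084167 197.57910391]
 [  0.           0.           1.        ]] [[-0.91032819  0.31655563 -0.26663669  0.29480315]
 [-0.41385526 -0.70419826  0.57691302  0.47882058]
 [-0.00514003  0.63552918  0.77205974  0.75460555]
 [ 0.          0.          0.          1.        ]] {'T', 'K'}
top [[395.61578063   0.         258.31332658]
 [  0.         395.61578063 186.90115369]
 [  0.           0.           1.        ]] [[-9.87829780e-03  9.96090531e-01 -8.77842414e-02  4.41116254e-01]
 [-9.99937942e-01 -1.02922436e-02 -4.26410945e-03  9.56433916e-04]
 [-5.15093584e-03  8.77366716e-02  9.96130385e-01  1.15147185e+00]
 [ 0.00000000e+00  0.00000000e+00  0.00000000e+00  1.00000000e+00]] {'T', 'K'}
```

View pics/scene0.png

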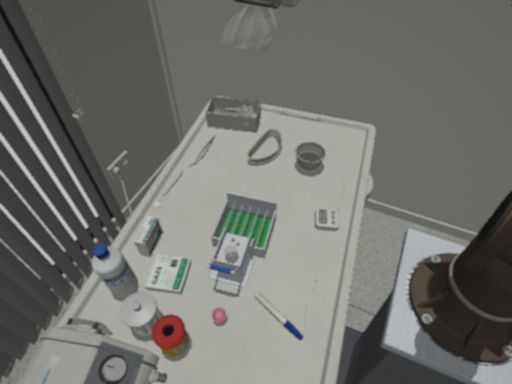

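View pics/top0.png

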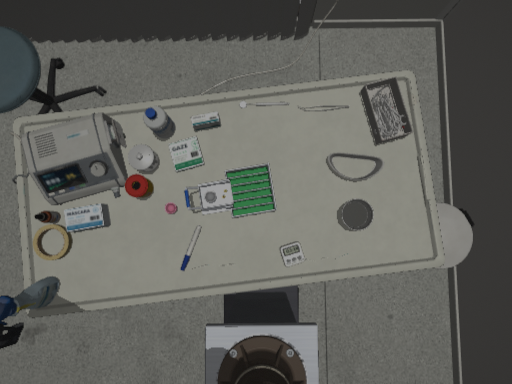

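```bash
python3 - <<'E'
import cv2,numpy as np
t=np.load('top0.npz')['im'];s=np.load('scene0.npz')['im']
a=cv2.resize(t[155:225,160:290],None,fx=6,fy=6,interpolation=cv2.INTER_CUBIC);cv2.imwrite('pics/tc.png',a)
a=cv2.resize(t[130:250,310:430],None,fx=4.5,fy=4.5,interpolation=cv2.INTER_CUBIC);cv2.imwrite('pics/tk.png',a)
a=cv2.resize(s[185:300,190:300],None,fx=5,fy=5,interpolation=cv2.INTER_CUBIC);cv2.imwrite('pics/sc.png',a)
E
```

```text
(no output)
```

View pics/tc.png

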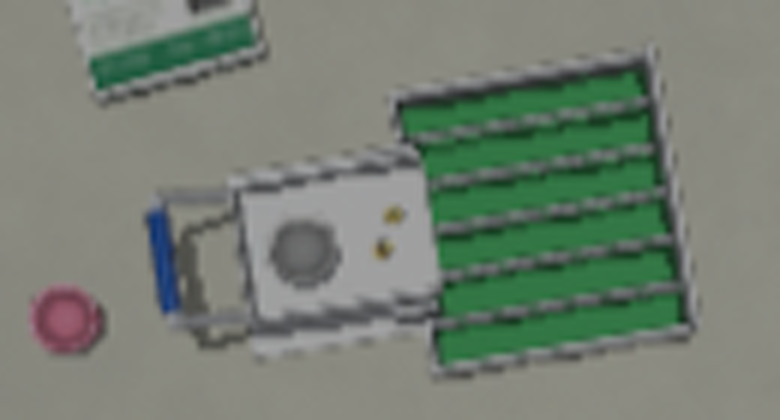

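View pics/tk.png

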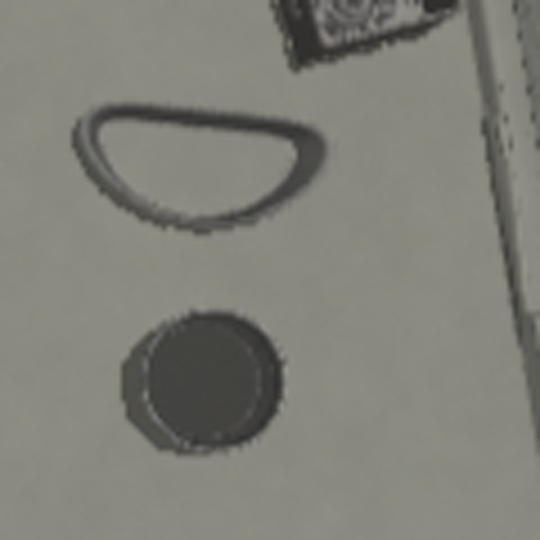

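View pics/sc.png

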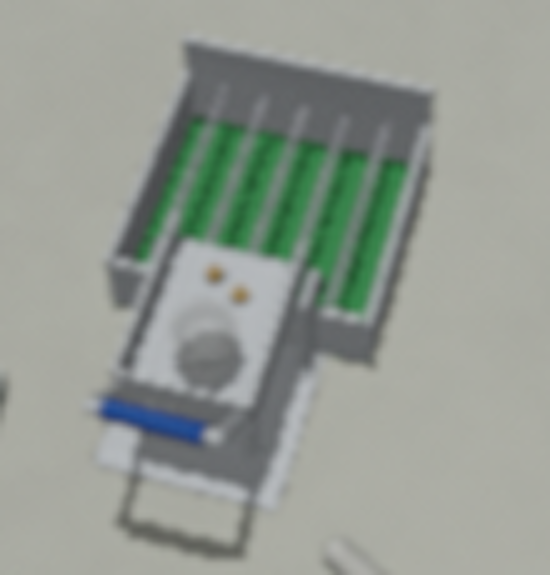

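```bash
cat > h.py <<'E'
import cv2,numpy as np
def load(n): 
    z=np.load(n+'.npz');return z['im'],z['d'],z['K'],z['T']
def ray(uv,K,T,z):
    uv=np.atleast_2d(np.asarray(uv,float));d=np.c_[(uv[:,0]-K[0,2])/K[0,0],-(uv[:,1]-K[1,2])/K[1,1],-np.ones(len(uv))]@T[:3,:3].T
    o=T[:3,3];return o+d*((z-o[2])/d[:,2])[:,None]
def cloud(d,K,T):
    v,u=np.indices(d.shape);p=np.stack([(u-K[0,2])/K[0,0]*d,-(v-K[1,2])/K[1,1]*d,-d],-1)@T[:3,:3].T+T[:3,3];p[d<=0]=np.nan;return p
E
python3 - <<'E'
from h import *
np.set_printoptions(precision=4,suppress=True)
for n in('top0','scene0'):
    im,d,K,T=load(n);hsv=cv2.cvtColor(im,cv2.COLOR_BGR2HSV);P=cloud(d,K,T)
    box=np.zeros(d.shape,bool)
    if n=='top0': box[170:220,180:200]=1
    else: box[255:280,205:240]=1
    m=cv2.inRange(hsv,(105,120,40),(130,255,255)).astype(bool)&box
    v,u=np.nonzero(m);w=ray(np.c_[u,v],K,T,.101);c=w.mean(0);U,S,V=np.linalg.svd(w-c)
    print(n,'handle',len(u),c,V[0],'len',np.ptp((w-c)@V[0]),'depth z',np.nanmedian(P[m],0))
    # rect corners: mid of ends
    g=cv2.inRange(hsv,(50,100,30),(80,255,255)).astype(bool);b2=np.zeros(d.shape,bool)
    if n=='top0': b2[155:225,222:280]=1
    else:b2[190:260,205:280]=1
    g&=b2;v,u=np.nonzero(g);w=ray(np.c_[u,v],K,T,.003)[:,:2].astype(np.float32)*1000
    print('green',len(u),cv2.minAreaRect(w),cv2.boxPoints(cv2.minAreaRect(w)))
    if n=='top0':
        pk=np.zeros(d.shape,bool);pk[140:190,320:390]=1
        mk=pk&(P[...,2]>.02);w=P[mk];print('kidney',mk.sum(),cv2.minAreaRect((w[:,:2]*1000).astype(np.float32)),np.nanpercentile(w[:,2],[5,50,95]))
        sc=np.zeros(d.shape,bool);sc[158:222,222:280]=1
        w=P[sc&(P[...,2]>.055)&(P[...,0]>0)];print(len(w),w.mean(0));
        print(P[175:215:4,185:280:6,2])
E
```

```text
top0 handle 47 [0.5058 0.196  0.101 ] [-0.9896 -0.1437 -0.    ] len 0.04306161291806959 depth z [0.5057 0.1947 0.1063]
green 1285 ((532.1138916015625, 30.136436462402344), (124.60787963867188, 119.19551086425781), 8.742128372192383) [[461.4757  79.5724]
 [479.5919 -38.2384]
 [602.7521 -19.2995]
 [584.6359  98.5112]]
kidney 287 ((608.6504516601562, -288.96453857421875), (96.00409698486328, 179.62025451660156), 14.995283126831055) [0.021  0.0275 0.032 ]
307 [0.5256 0.0655 0.0621]
[[-0.0008  0.0033  0.0037  0.0008  0.0009 -0.     -0.001   0.0018  0.0027
   0.037   0.038   0.0043  0.0049  0.0045  0.0296  0.0026]
 [ 0.0017 -0.0004  0.0054  0.002   0.0022  0.0035 -0.0007  0.0625  0.0033
   0.0009  0.0042  0.0003  0.0046  0.0376  0.0344  0.0023]
 [ 0.0056  0.001   0.0017  0.0044  0.0806  0.079   0.0595  0.06    0.0067
   0.0362  0.0339  0.0021 -0.0004  0.0051  0.0037  0.0031]
 [ 0.1039  0.0934  0.0725  0.058   0.0547  0.0503  0.0582  0.0546  0.0037
   0.002   0.003   0.0022  0.0029  0.0345  0.0363  0.002 ]
 [ 0.1094 -0.0031 -0.004   0.0572  0.0789  0.0584  0.0589  0.055   0.0053
   0.0351  
[... 327 characters left out ...]
0026  0.0005  0.0523  0.0585  0.0601  0.0582  0.0793  0.0695
   0.003   0.0004  0.0036  0.0022  0.0369  0.0037  0.0676]
 [ 0.0002  0.0955  0.0836  0.0796  0.0767  0.0044  0.0053  0.0488  0.0539
   0.038   0.0032  0.0043  0.0055  0.0051  0.004      nan]
 [ 0.0018  0.0035  0.0039  0.0034  0.0041  0.0051  0.0008  0.0022  0.0043
   0.0057  0.0023  0.0022  0.0024  0.0438 -0.0013  0.0029]]
scene0 handle 75 [0.505  0.1929 0.101 ] [-0.9923 -0.1235 -0.    ] len 0.041462751602541884 depth z [0.5028 0.1954 0.1064]
green 703 ((536.7232055664062, 16.682514190673828), (118.91443634033203, 92.994140625), 8.831135749816895) [[470.8325  53.5003]
 [485.1092 -38.3914]
 [602.6139 -20.1353]
 [588.3372  71.7564]]
```

Emit:
jog_arm --pt "20 -40 30 5" --pt "50 -80 40 10" --pt "90 -125 40 15" --pt "125 -170 40 20" --pt "160 -215 40 25" --pt "195 -265 40 30.5" --pt "225 -310 30 30.5" --pt "250 -350 20 30.5" --claw 0.5

```text
time_s: 0.9
position: [0.4592, 0.2633, 0.2574]
eef_rot: [[-0.988, -0.153, 0.001], [-0.153, 0.988, -0.001], [-0.001, -0.001, -1.0]]
force: [0.7, 0.4, -0.8]
finger_gap: 0.502
```

```bash
cat > snap.py <<'E'
import sys
from station import env
import numpy as np,cv2
def snap(n,tag):
    s=env.observe();c=env.get_calibration(n);im,d=env.get_image(n);np.savez(f'{tag}.npz',im=im,d=d,**c);cv2.imwrite(f'pics/{tag}.png',im)
if __name__=='__main__':
    for a in sys.argv[1:]:
        n,t=a.split(':');snap(n,t)
    s=env.observe();R=s['eef_rot'];print(s['time_s'],np.round(s['position'],4),'yang',np.degrees(np.arctan2(R[1,1],R[0,1])),'F',np.round(s['force'],2),'gap',s['finger_gap'],'q',np.round(s['qpos'],2))
E
python3 snap.py wrist:w1
```

```text
0.95 [0.4637 0.2538 0.256 ] yang 98.20566616539845 F [ 3.73 -9.29 -1.19] gap 0.4983357476838425 q [-0.68  0.26  0.09  1.78 -0.02  1.11  1.13]
```

View pics/w1.png

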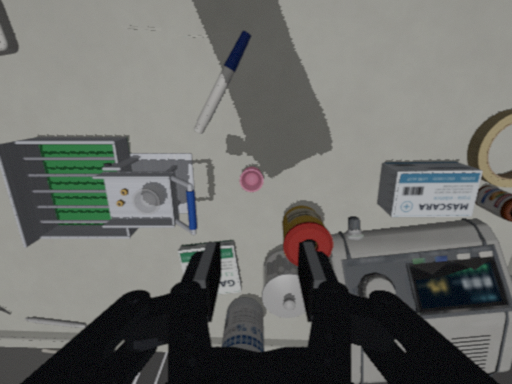

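Emit:
jog_arm --pt "15 -20 -10 0.5" --pt "30 -40 -30 0.5" --pt "42 -58 -60 0.5" --pt "42 -58 -80 0.5" --pt "42 -58 -90 0.5" --pt "42 -58 -90 0.5" --pt "42 -58 -90 0.5" --pt "42 -58 -90 0.5" --claw 0.45

```text
time_s: 1.75
position: [0.5062, 0.1967, 0.1671]
eef_rot: [[-0.988, -0.152, 0.003], [-0.152, 0.988, -0.006], [-0.003, -0.006, -1.0]]
force: [0.3, 0.0, -0.1]
finger_gap: 0.451
```

```bash
python3 snap.py wrist:w2; python3 - <<'E'
from h import *
np.set_printoptions(precision=4,suppress=True)
im,d,K,T=load('w2');hsv=cv2.cvtColor(im,cv2.COLOR_BGR2HSV);P=cloud(d,K,T)
m=cv2.inRange(hsv,(105,120,40),(130,255,255));n,l,st,c=cv2.connectedComponentsWithStats(m)
for i in range(1,n):
    if st[i,4]>60:
        v,u=np.nonzero(l==i);w=ray(np.c_[u,v],K,T,.101);x=w.mean(0);V=np.linalg.svd(w-x,full_matrices=False)[2];print(st[i],c[i],x,V[0],np.ptp((w-x)@V[0]),np.nanmedian(P[l==i],0))
E
```

```text
1.8 [0.5062 0.1966 0.1671] yang 98.75343692623049 F [-0.25 -0.42  0.28] gap 0.44987876997730536 q [-0.56  0.37  0.11  1.86 -0.04  0.91  1.29]
[293   0  23  18 237] [304.1561   6.519 ] [0.3669 0.2037 0.101 ] [ 0.3292 -0.9443 -0.    ] 0.0140780085688416 [0.3442 0.2115 0.0152]
[251 182  11  56 553] [255.9458 208.66  ] [0.5059 0.1944 0.101 ] [0.9889 0.1487 0.    ] 0.046245717713157275 [0.5035 0.1943 0.1056]
```

View pics/w2.png

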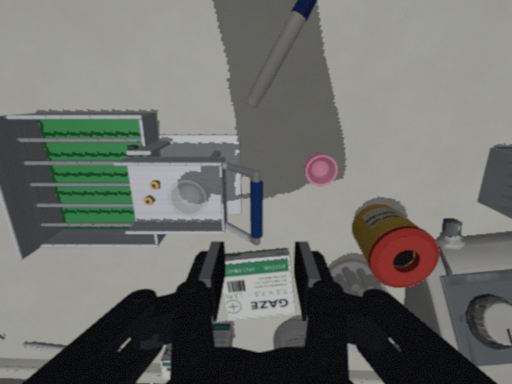

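Handle bar at pixel (256,209), 46 mm long as given. Dish candidates: the clear one in the pan (187,195) is the right one; the pink one at (321,169) is the decoy. Descending to the handle.

Emit:
jog_arm --pt "0 -2 -20 0" --pt "0 -2 -45 0" --pt "0 -2 -65 0" --pt "0 -2 -78 0" --pt "0 -2 -84 0" --pt "0 -2 -84 0" --pt "0 -2 -84 0" --pt "0 -2 -84 0"

```text
time_s: 2.6
position: [0.5068, 0.1949, 0.084]
eef_rot: [[-0.988, -0.152, 0.005], [-0.152, 0.988, -0.005], [-0.004, -0.006, -1.0]]
force: [0.3, 0.4, -0.1]
finger_gap: 0.45
```

Emit:
jog_arm --pt "0 0 0 0" --pt "0 0 0 0" --pt "0 0 0 0" --pt "0 0 0 0" --pt "0 0 0 0" --pt "0 0 0 0" --pt "0 0 0 0" --pt "0 0 0 0" --claw 0 --squeeze 20

```text
time_s: 3.4
position: [0.5074, 0.1941, 0.0846]
eef_rot: [[-0.988, -0.151, 0.006], [-0.151, 0.988, -0.005], [-0.005, -0.006, -1.0]]
force: [0.1, -3.8, 6.2]
finger_gap: 0.106
```

```bash
python3 snap.py wrist:w3 ; python3 - <<'E'
import numpy as np
# arc shifts world mm
a0=np.arctan2(48,111);yd=np.array([-.152,.988])
for t in np.arange(0,1.21,.05):
    dy=121*(np.cos(a0+t)-np.cos(a0));dz=121*(np.sin(a0+t)-np.sin(a0))
    print(round(t,2),np.round([*(yd*dy),dz],1))
E
```

```text
3.45 [0.5074 0.1941 0.0846] yang 98.70158055269461 F [-1.08 -3.85  5.99] gap 0.10621710238578692 q [-0.54  0.47  0.1   1.94 -0.06  0.73  1.31]
0.0 [-0.  0.  0.]
0.05 [ 0.4 -2.5  5.5]
0.1 [ 0.8 -5.3 10.8]
0.15 [ 1.3 -8.3 16.1]
0.2 [  1.8 -11.6  21.1]
0.25 [  2.3 -15.2  26. ]
0.3 [  2.9 -18.9  30.7]
0.35 [  3.5 -22.9  35.2]
0.4 [  4.2 -27.1  39.5]
0.45 [  4.9 -31.6  43.5]
0.5 [  5.6 -36.2  47.4]
0.55 [  6.3 -41.   51. ]
0.6 [  7.1 -46.   54.3]
0.65 [  7.9 -51.1  57.4]
0.7 [  8.7 -56.4  60.3]
0.75 [  9.5 -61.8  62.8]
0.8 [ 10.4 -67.3  65.1]
0.85 [ 11.2 -73.   67.1]
0.9 [ 12.1 -78.7  68.8]
0.95 [ 13.  -84.5  70.2]
1.0 [ 13.9 -90.4  71.4]
1.05 [ 14.8 -96.3  72.2]
1.1 [  15.7 -102.2   72.7]
1.15 [  16.6 -108.2   73. ]
1.2 [  17.6 -114.2   72.9]
```

View pics/w3.png

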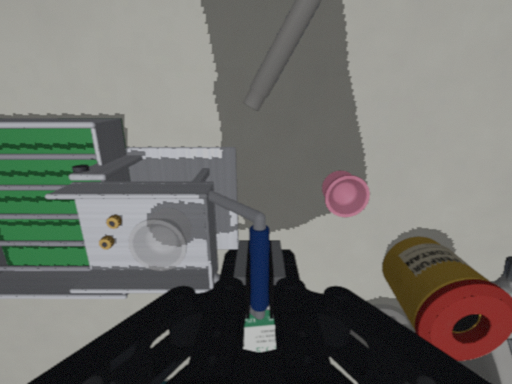

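Emit:
jog_arm --pt "0.4 -2.5 5.5 0" --pt "0.8 -5.3 10.8 0" --pt "1.3 -8.3 16 0" --pt "1.8 -11.6 21 0" --pt "2.3 -15.2 26 0" --pt "2.9 -18.9 30.7 0" --pt "3.5 -22.9 35.2 0" --pt "4.2 -27 39.5 0"

```text
time_s: 4.25
position: [0.5115, 0.1679, 0.1248]
eef_rot: [[-0.988, -0.152, 0.006], [-0.152, 0.988, -0.004], [-0.005, -0.005, -1.0]]
force: [-2.1, 6.3, 3.6]
finger_gap: 0.111
```

```bash
python3 snap.py scene:s4 top:t4;python3 - <<'E'
from h import *
s=load('s4')[0];t=load('t4')[0]
a=cv2.resize(s[185:300,190:300],(550,575),interpolation=2);cv2.imwrite('pics/s4c.png',a)
E
```

```text
4.35 [0.5115 0.1676 0.1252] yang 98.71102035642635 F [-2.56  4.96  2.51] gap 0.10521245831029406 q [-0.5   0.41  0.11  1.92 -0.05  0.81  1.35]
```

View pics/s4c.png

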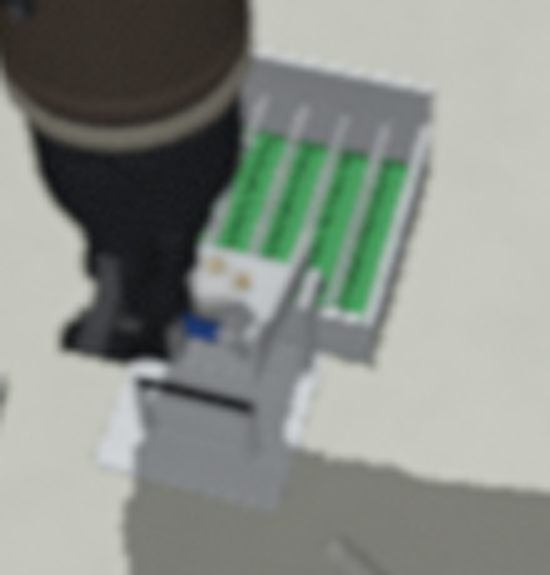

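Emit:
jog_arm --pt "0.7 -4.5 4 0" --pt "1.4 -9.1 7.9 0" --pt "2.1 -13.9 11.5 0" --pt "2.9 -18.9 14.8 0" --pt "3.7 -24 17.9 0" --pt "4.5 -29.3 20.8 0" --pt "5.3 -34.7 23.3 0" --pt "6.2 -40.2 25.6 0"

```text
time_s: 5.15
position: [0.5179, 0.1271, 0.1516]
eef_rot: [[-0.988, -0.151, 0.007], [-0.151, 0.988, -0.004], [-0.006, -0.005, -1.0]]
force: [-1.6, 2.1, 0.5]
finger_gap: 0.106
```

Emit:
jog_arm --pt "0.8 -5.7 2 0" --pt "1.7 -11.4 3.7 0" --pt "2.6 -17.2 5.1 0" --pt "3.5 -23.1 6.3 0" --pt "4.4 -29 7.1 0" --pt "5.3 -34.9 7.6 0" --pt "5.8 -38.5 7.8 0" --pt "5.8 -38.5 7.8 0"

```text
time_s: 5.95
position: [0.524, 0.0876, 0.1594]
eef_rot: [[-0.989, -0.15, 0.007], [-0.15, 0.989, -0.004], [-0.006, -0.005, -1.0]]
force: [0.4, 0.5, 2.8]
finger_gap: 0.106
```

```bash
python3 snap.py scene:s5 top:t5;python3 - <<'E'
from h import *
s=load('s5')[0];t=load('t5')[0]
a=np.hstack([cv2.resize(s[185:300,190:300],(400,418),interpolation=2),cv2.resize(t[155:225,220:287],(400,418),interpolation=2)]);cv2.imwrite('pics/s5c.png',a)
E
```

```text
6.05 [0.5239 0.0884 0.1594] yang 98.69821623268486 F [0.39 1.05 2.25] gap 0.1060545676892845 q [-0.37  0.35  0.13  1.91 -0.05  0.88  1.51]
```

View pics/s5c.png

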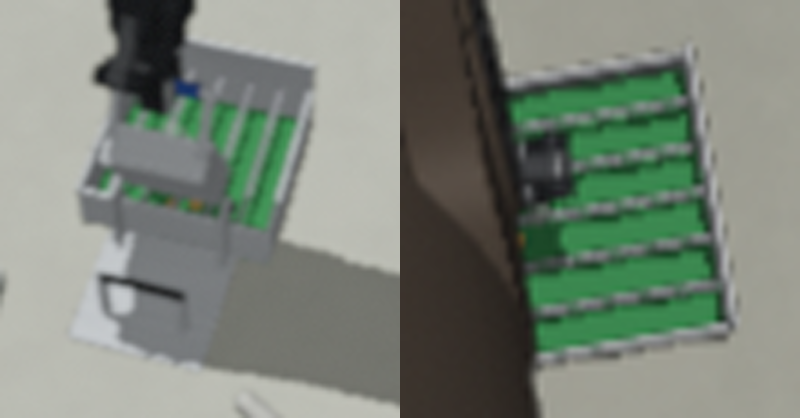

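```bash
python3 snap.py wrist:w5
```

```text
6.1 [0.5238 0.0886 0.1594] yang 98.7152851956461 F [1.37 1.76 1.94] gap 0.10867880351905009 q [-0.37  0.35  0.13  1.91 -0.05  0.88  1.51]
```

View pics/w5.png

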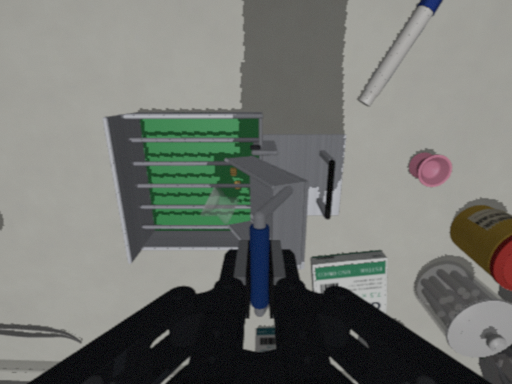

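```bash
python3 - <<'E'
from h import *
im=load('w5')[0];cv2.imwrite('pics/w5c.png',cv2.resize(im[140:245,130:270],None,fx=5,fy=5,interpolation=2))
E
```

```text
(no output)
```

View pics/w5c.png

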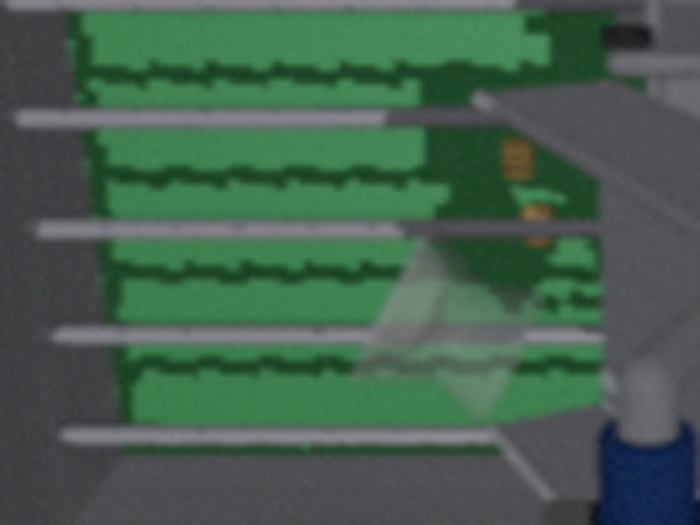

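Emit:
jog_arm --pt "-1.5 9.5 -0.7 0" --pt "-3.3 21.3 -2.7 0" --pt "-5.1 32.8 -5.8 0" --pt "-6.8 44 -10 0" --pt "-8.4 54.7 -15.5 0" --pt "-10 64.8 -21.9 0" --pt "-11.4 74.2 -29.4 0" --pt "-12.8 82.9 -37.7 0"

```text
time_s: 6.9
position: [0.5107, 0.1723, 0.1209]
eef_rot: [[-0.988, -0.152, 0.007], [-0.152, 0.988, -0.004], [-0.006, -0.005, -1.0]]
force: [1.0, 0.0, 1.3]
finger_gap: 0.104
```

```bash
python3 snap.py; python3 - <<'E'
from station import env
print(([0.5074,0.1941,0.0846]-env.observe()['position'])*1000)
E
```

```text
6.9 [0.5107 0.1723 0.1209] yang 98.72558387935146 F [1.04 0.02 1.25] gap 0.10415192906333617 q [-0.51  0.41  0.1   1.92 -0.05  0.8   1.35]
[ -3.33095812  21.79258661 -36.27661285]
```

Now lower to level, then open.

Emit:
jog_arm --pt "-0.6 4 -5 0" --pt "-1.2 8 -10.5 0" --pt "-1.8 11.5 -15.5 0" --pt "-2.3 14.5 -21 0" --pt "-2.7 17.5 -26.5 0" --pt "-3 20 -31.5 0" --pt "-3.3 21.8 -35.8 0" --pt "-3.3 21.8 -36.3 0"

```text
time_s: 7.7
position: [0.5075, 0.1941, 0.085]
eef_rot: [[-0.988, -0.151, 0.007], [-0.151, 0.988, -0.004], [-0.006, -0.005, -1.0]]
force: [-4.7, -0.1, 14.0]
finger_gap: 0.102
```

Emit:
jog_arm --pt "0 0 0 0" --pt "0 0 0 0" --pt "0 0 0 0" --pt "0 0 0 0" --pt "0 0 10 0" --pt "0 0 30 0" --pt "0 0 60 0" --pt "0 0 90 0" --claw 0.4

```text
time_s: 8.5
position: [0.5073, 0.1939, 0.1764]
eef_rot: [[-0.988, -0.151, 0.006], [-0.151, 0.988, -0.004], [-0.006, -0.005, -1.0]]
force: [0.7, 0.4, -0.2]
finger_gap: 0.402
```

Emit:
jog_arm --pt "0 -20 20 0" --pt "0 -50 30 0" --pt "2 -80 30 0" --pt "5 -110 30 0" --pt "5 -110 30 0" --pt "5 -110 30 0" --pt "5 -110 30 0" --pt "5 -110 30 0" --claw 1

```text
time_s: 9.3
position: [0.5121, 0.0852, 0.2065]
eef_rot: [[-0.988, -0.153, 0.006], [-0.153, 0.988, -0.004], [-0.006, -0.005, -1.0]]
force: [0.6, 0.7, 0.4]
finger_gap: 1.001
```

```bash
python3 snap.py wrist:w6 scene:s6 top:t6;python3 - <<'E'
from h import *
s=load('s6')[0];t=load('t6')[0]
a=np.hstack([cv2.resize(s[185:300,190:300],(400,418),interpolation=2),cv2.resize(t[155:225,220:287],(400,418),interpolation=2)]);cv2.imwrite('pics/s6c.png',a)
E
```

```text
9.45 [0.5122 0.0847 0.2064] yang 98.78283754392442 F [-1.58  0.8  -0.92] gap 1.0037396365256805 q [-0.39  0.28  0.16  1.88 -0.05  0.98  1.5 ]
```

View pics/s6c.png

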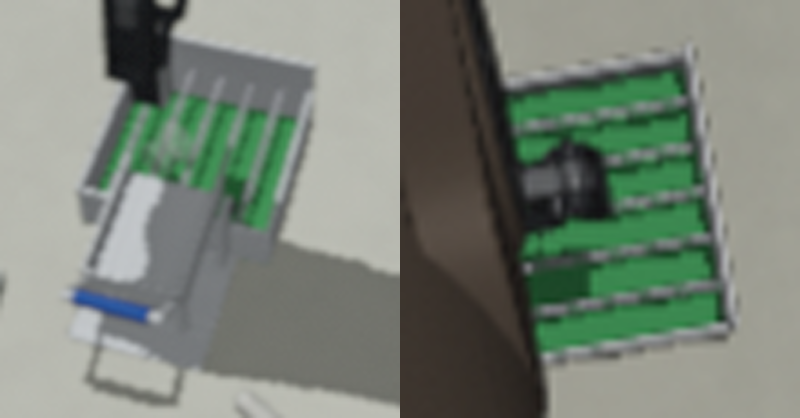

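View pics/w6.png

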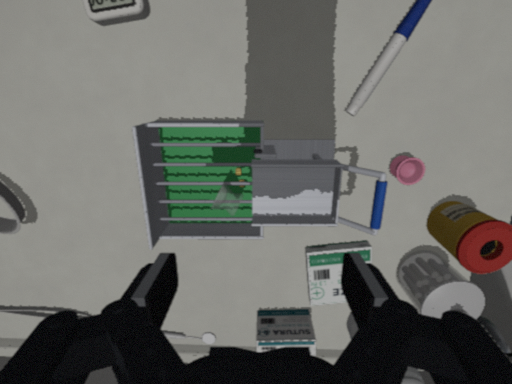

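Emit:
jog_arm --pt "5 -15 -10 0" --pt "10 -30 -20 0" --pt "15 -45 -40 0" --pt "15 -45 -40 0" --pt "15 -45 -40 0" --pt "15 -45 -40 0" --pt "15 -45 -40 0" --pt "15 -45 -40 0"

```text
time_s: 10.25
position: [0.5274, 0.0404, 0.167]
eef_rot: [[-0.988, -0.154, 0.007], [-0.154, 0.988, -0.004], [-0.006, -0.005, -1.0]]
force: [0.8, 1.1, 0.1]
finger_gap: 1.0
```

```bash
python3 snap.py wrist:w7;python3 - <<'E'
from h import *
im,d,K,T=load('w7')
o=np.array([.5215,.0918]);yd=np.array([-.152,.988]);xd=np.array([.988,.152])
q=np.c_[o+[-x*0 for x in (0,1)]] if 0 else None
# project screen points
def proj(p):
    c=(np.linalg.inv(T)@np.append(p,1))[:3];return K[0,0]*c[0]/-c[2]+K[0,2],K[1,1]*-c[1]/-c[2]+K[1,2]
for x in(-44,44):
    for y in(-115,-20): print(x,y,np.round(proj(np.append(o+xd*x/1e3+yd*y/1e3,.034)),1))
u0,v0=map(int,proj(np.append(o+yd*-.05,.04)));print(u0,v0)
u0=max(u0,100);v0=max(v0,80)
print('crop',u0-100,v0-80);cv2.imwrite('pics/w7c.png',cv2.resize(im[v0-80:v0+70,u0-100:u0+100],None,fx=4,fy=4,interpolation=2))
E
```

```text
10.3 [0.5273 0.0402 0.1669] yang 98.82899374147007 F [-0.08 -0.64 -0.13] gap 1.0022489873004612 q [-0.31  0.34  0.17  1.91 -0.07  0.89  1.61]
-44 -115 [192.7 141.6]
-44 -20 [292.7 142. ]
44 -115 [198.8 225.7]
44 -20 [289.2 226.2]
260 187
crop 160 107
```

View pics/w7c.png

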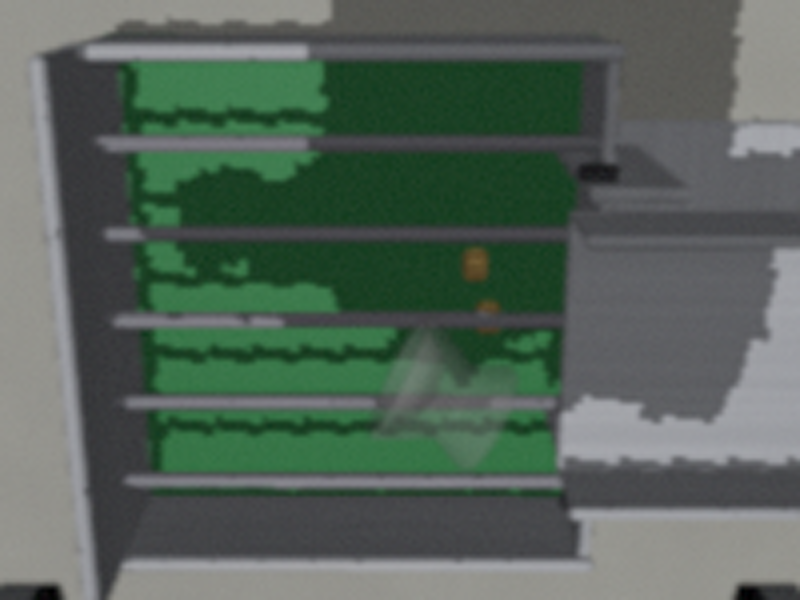

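```bash
python3 - <<'E'
from h import *
np.set_printoptions(precision=3,suppress=True)
im,d,K,T=load('w7');print(T)
P=cloud(d,K,T)
o=np.array([.5215,.0918]);yd=np.array([-.152,.988]);xd=np.array([.988,.152])
sub=P[180:230,245:300];L=np.stack([(sub[...,:2]-o)@xd,(sub[...,:2]-o)@yd,sub[...,2]],-1)
m=(L[...,2]>.042);print(m.sum(),L[m][:,:].min(0),L[m].max(0))
print((L[::2,::3,2]*1000).round().tolist().__str__().replace('],','],\n'))
c=cv2.resize(im[180:230,245:305],(780,650),interpolation=cv2.INTER_LANCZOS4)
c=cv2.convertScaleAbs(c,alpha=1.5);cv2.imwrite('pics/w7d.png',cv2.resize(c,(700,583)))
E
```

```text
[[-0.155 -0.932 -0.329  0.443]
 [ 0.988 -0.148 -0.047  0.028]
 [-0.004 -0.332  0.943  0.309]
 [ 0.     0.     0.     1.   ]]
755 [-0.005 -0.059  0.042] [ 0.031 -0.023  0.067]
[[3.0, 4.0, 4.0, 4.0, 4.0, 3.0, 3.0, 3.0, 4.0, 5.0, 4.0, 4.0, 3.0, 2.0, 3.0, 4.0, 4.0, 5.0, 4.0],
 [4.0, 3.0, 3.0, 3.0, 3.0, 2.0, 3.0, 3.0, 4.0, 4.0, 3.0, 3.0, 8.0, 3.0, 4.0, 2.0, 4.0, 3.0, 4.0],
 [3.0, 3.0, 3.0, 3.0, 2.0, 3.0, 4.0, 4.0, 3.0, 4.0, 3.0, 4.0, 10.0, 10.0, 3.0, 3.0, 3.0, 4.0, 3.0],
 [35.0, 36.0, 36.0, 36.0, 36.0, 36.0, 36.0, 43.0, 36.0, 36.0, 36.0, 35.0, 36.0, 36.0, 35.0, 37.0, 36.0, 36.0, 37.0],
 [36.0, 36.0, 36.0, 36.0, 35.0, 37.0, 36.0, 45.0, 51.0, 36.0, 35.0, 36.0, 36.0, 36.0, 36.0, 36.0, 37.0, 36.0, 37.0],
 [3.0, 3.0, 3.0, 4.0, 3.0, 3.0, 38.0, 56.0, 54.0, 3.0, 2.0, 4.0, 3.0, 3.0, 3.0, 3.0, 2.0, 4.0, 4.0],
 [4.0, 3.0, 3.0, 4.0, 4.0, 3.0, 37.0, 59.0, 56.0, 52.0, 3.0, 3.0, 3.0, 4.0, 3.0, 4.0, 4.0, 4.0, 3.0],
 [4.0, 4.0, 2.0, 3.0, 3.0, 3.0, 37.0, 61.0, 58.0, 54.0, 3.0, 4.0, 4.0, 3.0, 3.0, 3.0, 3.0, 3.0, 3.0],
 [3.0, 3.0, 3.0, 3.0, 3.0, 36.0, 36.0, 61.0, 59.0, 57.0, 51.0, 4.0, 3.0, 4.0, 3.0, 4.0, 4.
[... 1060 characters left out ...]
56.0, 59.0, 61.0, 62.0, 64.0, 63.0, 3.0, 3.0, 2.0, 4.0, 27.0],
 [2.0, 3.0, 3.0, 5.0, 3.0, 2.0, 2.0, 4.0, 2.0, 58.0, 61.0, 63.0, 63.0, 3.0, 3.0, 4.0, 4.0, 4.0, 30.0],
 [2.0, 4.0, 3.0, 3.0, 3.0, 3.0, 4.0, 2.0, 3.0, 56.0, 60.0, 63.0, 64.0, 4.0, 4.0, 3.0, 3.0, 4.0, 4.0],
 [3.0, 4.0, 3.0, 4.0, 4.0, 4.0, 3.0, 4.0, 4.0, 4.0, 58.0, 61.0, 4.0, 4.0, 2.0, 3.0, 3.0, 3.0, 3.0],
 [2.0, 2.0, 2.0, 5.0, 4.0, 1.0, 4.0, 3.0, 3.0, 4.0, 56.0, 3.0, 4.0, 4.0, 4.0, 2.0, 2.0, 3.0, 4.0],
 [36.0, 36.0, 35.0, 36.0, 36.0, 35.0, 36.0, 35.0, 35.0, 34.0, 35.0, 36.0, 35.0, 36.0, 35.0, 37.0, 35.0, 35.0, 34.0],
 [36.0, 37.0, 35.0, 37.0, 36.0, 36.0, 36.0, 37.0, 37.0, 37.0, 37.0, 36.0, 36.0, 36.0, 36.0, 35.0, 35.0, 36.0, 36.0]]
```

View pics/w7d.png

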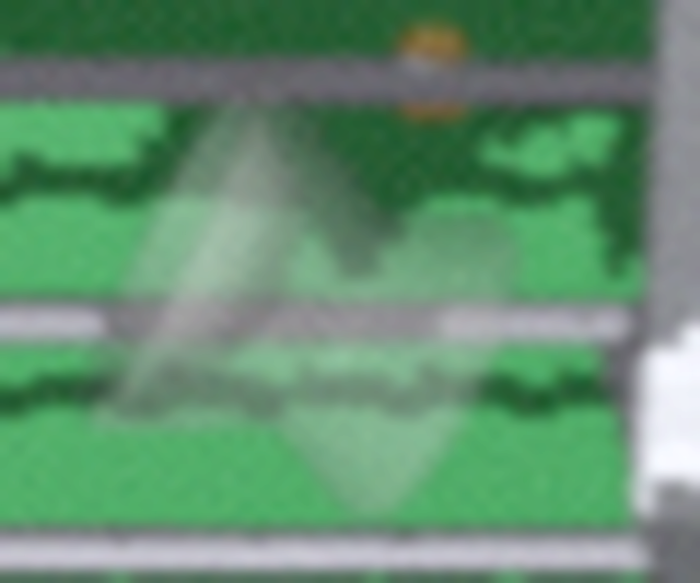

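```bash
python3 - <<'E'
from h import *
np.set_printoptions(precision=1,suppress=True)
im,d,K,T=load('w7');P=cloud(d,K,T)
o=np.array([.5215,.0918]);yd=np.array([-.152,.988]);xd=np.array([.988,.152])
sub=P[178:232,243:300].reshape(-1,3);L=np.c_[(sub[:,:2]-o)@xd,(sub[:,:2]-o)@yd,sub[:,2]]*1000
L=L[(L[:,2]>41)&(L[:,0]<45)&(L[:,1]<-15)]
print(len(L))
print(cv2.minAreaRect(L[:,:2].astype(np.float32)), cv2.boxPoints(cv2.minAreaRect(L[:,:2].astype(np.float32))))
# map: max height on xy grid 3mm
for x in range(-8,36,3):
    print(x,[ (lambda q:int(q.max()) if len(q) else 0)(L[(abs(L[:,0]-x)<1.5)&(abs(L[:,1]-y)<1.5),2]) for y in range(-64,-18,3)])
print([y for y in range(-64,-18,3)])
E
```

```text
759
((14.45608139038086, -40.00269317626953), (26.28912925720215, 31.74751853942871), 63.3742561340332) [[ -5.6 -44.6]
 [ 22.8 -58.9]
 [ 34.5 -35.4]
 [  6.2 -21.1]]
-8 [0, 0, 0, 0, 0, 0, 0, 0, 0, 0, 0, 0, 0, 0, 0, 0]
-5 [0, 0, 0, 0, 0, 0, 0, 57, 0, 0, 0, 0, 0, 0, 0, 0]
-2 [0, 0, 0, 0, 0, 0, 61, 59, 54, 0, 0, 0, 0, 0, 0, 0]
1 [0, 0, 0, 0, 0, 62, 63, 60, 57, 51, 0, 0, 0, 0, 0, 0]
4 [0, 0, 0, 0, 0, 65, 64, 62, 59, 56, 48, 0, 0, 0, 0, 0]
7 [0, 0, 0, 0, 65, 66, 65, 63, 59, 57, 56, 53, 53, 54, 0, 0]
10 [0, 0, 0, 0, 66, 65, 65, 63, 61, 60, 59, 60, 60, 59, 54, 0]
13 [0, 0, 0, 0, 66, 64, 64, 63, 61, 60, 60, 62, 62, 61, 0, 0]
16 [0, 0, 0, 64, 65, 63, 63, 61, 61, 61, 61, 63, 63, 0, 0, 0]
19 [0, 0, 0, 63, 62, 61, 61, 60, 60, 61, 62, 64, 63, 0, 0, 0]
22 [0, 0, 59, 59, 59, 57, 58, 58, 59, 61, 62, 63, 63, 0, 0, 0]
25 [0, 0, 0, 0, 0, 0, 0, 53, 58, 61, 63, 63, 0, 0, 0, 0]
28 [0, 0, 0, 0, 0, 0, 0, 0, 55, 58, 61, 59, 0, 0, 0, 0]
31 [0, 0, 0, 0, 0, 0, 0, 0, 0, 57, 56, 0, 0, 0, 0, 0]
34 [0, 0, 0, 0, 0, 0, 0, 0, 0, 0, 0, 0, 0, 0, 0, 0]
[-64, -61, -58, -55, -52, -49, -46, -43, -40, -37, -34, -31, -28, -25, -22, -19]
```

```bash
python3 - <<'E'
from h import *
np.set_printoptions(precision=1,suppress=True)
im,d,K,T=load('w7');P=cloud(d,K,T)
o=np.array([.5215,.0918]);yd=np.array([-.152,.988]);xd=np.array([.988,.152])
L=np.stack([(P[...,:2]-o)@xd,(P[...,:2]-o)@yd,P[...,2]],-1).reshape(-1,3)*1000
for x in range(-48,50,6):
    q=L[(abs(L[:,0]-x)<3)&(L[:,2]>42)&(L[:,1]>-20)&(L[:,1]<60)];print(x,len(q),np.percentile(q[:,1],[1,3]) if len(q) else '', q[np.argsort(q[:,1])[:6],1:].tolist() if 0 else '')
im,d,K,T=load('top0')
c=cv2.resize(im[140:190,315:395],(800,500),interpolation=2);cv2.imwrite('pics/k.png',cv2.convertScaleAbs(c,alpha=1.5))
P=cloud(d,K,T);print(np.round(P[145:186:2,320:390:4,2]*1000))
E
```

```text
-48 0  
-42 44 [-11.2 -11.2] 
-36 182 [-10.   -9.9] 
-30 787 [-12.7 -11.8] 
-24 265 [-13.  -12.5] 
-18 2942 [-19.9 -19.6] 
-12 6212 [-12.2 -10.3] 
-6 1774 [-12.2  -9.8] 
0 1640 [-10.8  -8.4] 
6 1297 [-10.8  -8.4] 
12 484 [-12.3 -11.2] 
18 455 [-12.7 -10.9] 
24 442 [-12.4 -10.6] 
30 1279 [-12.2 -10.9] 
36 0  
42 6 [-10.6 -10.6] 
48 0  
[[ 0. -1. -0.  1.  4.  2. -0.  3. -2.  2. -1.  2. -1. -3.  4.  6.  1.  0.]
 [ 3.  2.  2.  4.  5.  2.  1. -1. -3.  1.  2.  1. -3.  1.  2.  1. -2.  3.]
 [ 3.  3.  2.  2. -1. -1.  0.  2.  4.  4.  3. -2. -0.  1.  2. -1.  5. nan]
 [ 1. -1.  1. -0.  3.  1.  2.  2.  2.  3.  1. -1.  1.  1. -3.  5.  0.  0.]
 [-1. -1. -0. 28. 27. 29. 29. 30. 28.  1. -4.  4.  3. -1.  0.  1.  1.  3.]
 [ 1. -1.  1. 20.  7.  6. 11. 16. 18. 23. 22. 28. 28. -1.  1.  1.  4.  1.]
 [ 0.  2. 32.  5.  1. -0.  6.  3.  3.  3.  7. 12. 18. 23. 30.  3. -2.  1.]
 [ 1.  1. 30.  2.  4. -0.  3. -0.  1. nan -1. -1.  6.  5. 20. 26.  2. -4.]
 [-2.  3. -1.  3. -0.  4.  5. -1.  4.  2. -1.  1.  1.  3.  5. 24.  1. -1.]
 [-2.  2.  2.  7.  1.  1.  5.  3.  0. -1.  4. -2.  1.  2.  2. 19. -2. -2.]
 [-0.  2.  1. 24.  4.  2.  3.  1.  0. -1.  4. -1.  0.  1.  6. 24. -3.  3.]
 [ 4. -1.  2. 31.  0.  2.  2. -3. -1.  3.  1.  1.  1.  1.  8. 25.  4. -4.]
 [ 2.  0.  3.  3.  9.  3.  1.  1.  2.  0.  4.  3. -1. -0. 13. 31. -2. -1.]
 [-0. -3.  3. -1. 30. -0.  1.  3. -1. -2. -0.  0.  4.  6. 24. -0. -1.  1.]
 [ 2.  3.  5.  5.  6. 23. -0. -0.  4.  2. -1. -1.  4. 20. 30. -1. -2.  4.]
 [ 4. -1.  1.  3.  3.  2.  1.  2. -4.  1.  1.  2. 13. 26.  4. -1.  3.  4.]
 [ 6.  1.  2.  7.  4.  3.  2. 29.  0. -0.  9. 22. 31.  1. -1.  4.  5.  2.]
 [-1.  1.  4.  2.  2.  3.  1.  5.  4. 27. 30.  4.  5. -1. -1.  1.  1. -0.]
 [ 2.  3.  4. -0.  0.  5.  1.  1.  1.  0. -1. -0.  1.  0. -1.  5.  4.  2.]
 [ 0. -1.  1.  3.  1. -1.  1.  3. -0.  4. -1.  1.  2.  0. -1.  1. -0.  2.]
 [ 4.  1. -1.  2.  6. -4.  2.  3.  2.  4.  0. -0.  0.  1.  4.  3. -1.  3.]]
```

View pics/k.png

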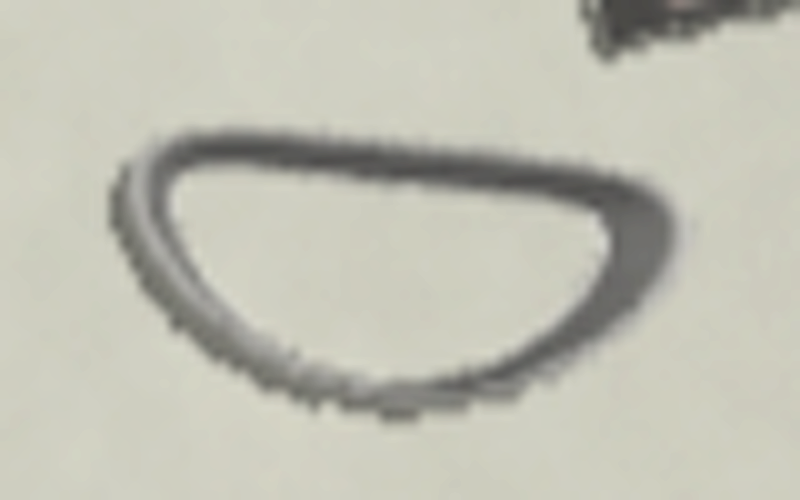

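```bash
python3 - <<'E'
from h import *
np.set_printoptions(precision=1,suppress=True)
im,d,K,T=load('top0');P=cloud(d,K,T)
pk=np.zeros(d.shape,bool);pk[148:184,322:386]=1
m=pk&(P[...,2]>.022);v,u=np.nonzero(m);w=(ray(np.c_[u,v],K,T,.029)[:,:2]*1000).astype(np.float32)
r=cv2.minAreaRect(w);print(r,cv2.boxPoints(r))
pts=[(326.2,159.5),(382.3,162.8),(355,155),(355,180.5),(335,153),(375,157.5)]
print(ray(pts,K,T,.029)*1000)
print('inner floor',ray([(354,158.3),(354,177.5),(333,165),(375,165)],K,T,.004)*1000)
o=np.array([521.5,91.8]);yd=np.array([-.152,.988]);xd=np.array([.988,.152])
print('dish',o+14.5*xd-40*yd,'axis deg',np.degrees(np.arctan2(*(.445*xd+.895*yd)[::-1])))
E
```

```text
((596.8042602539062, -271.2538757324219), (158.68487548828125, 74.42743682861328), 83.58769226074219) [[ 551.  -345.9]
 [ 624.9 -354.3]
 [ 642.6 -196.6]
 [ 568.7 -188.3]]
[[ 616.8 -189.4   29. ]
 [ 605.5 -349.4   29. ]
 [ 628.9 -272.1   29. ]
 [ 555.5 -269.8   29. ]
 [ 635.3 -215.1   29. ]
 [ 621.1 -329.1   29. ]]
inner floor [[ 623.4 -275.     4. ]
 [ 566.9 -273.2    4. ]
 [ 604.2 -213.1    4. ]
 [ 602.9 -335.7    4. ]]
dish [541.9  54.5] axis deg 72.30928934930076
```

Emit:
jog_arm --pt "2 2 0 -8.5" --pt "4 4 0 -17" --pt "6 6 0 -25.5" --pt "8 8 0 -34" --pt "10 10 0 -42.5" --pt "12 12 0 -51" --pt "14 14 0 -59.5" --pt "14.6 14.3 0 -68" --claw 0.53

```text
time_s: 11.1
position: [0.5421, 0.0552, 0.1671]
eef_rot: [[-0.508, 0.861, -0.0], [0.861, 0.508, -0.007], [-0.006, -0.004, -1.0]]
force: [0.2, -0.4, 0.4]
finger_gap: 0.528
```

```bash
python3 snap.py
```

```text
11.1 [0.5421 0.0552 0.1671] yang 30.52552764289168 F [ 0.18 -0.4   0.45] gap 0.5277150373214554 q [-0.54  0.39  0.45  1.88 -0.2   0.92  0.53]
```

Remaining twist to −17.7°: −48.2°.

Emit:
jog_arm --pt "0 0 0 -8.5" --pt "0 -0.5 -10 -17" --pt "0 -0.5 -20 -25.5" --pt "0 -0.5 -30 -34" --pt "0 -0.5 -40 -42.5" --pt "0 -0.5 -45 -48.2" --pt "0 -0.5 -45 -48.2" --pt "0 -0.5 -45 -48.2"

```text
time_s: 11.9
position: [0.5422, 0.0549, 0.1223]
eef_rot: [[0.3, 0.954, -0.006], [0.954, -0.3, -0.005], [-0.006, -0.004, -1.0]]
force: [-0.0, -0.0, -0.2]
finger_gap: 0.531
```

```bash
python3 snap.py wrist:w8; python3 - <<'E'
from h import *
np.set_printoptions(precision=1,suppress=True)
im,d,K,T=load('w8');P=cloud(d,K,T)
o=np.array([.5215,.0918]);yd=np.array([-.152,.988]);xd=np.array([.988,.152])
L=np.stack([(P[...,:2]-o)@xd,(P[...,:2]-o)@yd,P[...,2]],-1)*1000
m=(L[...,2]>42)&(L[...,2]<70)&(abs(L[...,0]-14)<30)&(L[...,1]<-15)&(L[...,1]>-80)
Q=L[m];print(len(Q));r=cv2.minAreaRect(Q[:,:2].astype(np.float32));print(r,cv2.boxPoints(r))
for x in range(-11,40,3):
    print(x,[ (lambda q:int(q.max()) if len(q) else 0)(Q[(abs(Q[:,0]-x)<1.5)&(abs(Q[:,1]-y)<1.5),2]) for y in range(-64,-15,3)])
E
```

```text
11.95 [0.5424 0.0549 0.1225] yang -17.49005633607908 F [ 0.35  0.96 -1.21] gap 0.5315583787202688 q [-0.66  0.48  0.63  1.93 -0.37  0.85 -0.14]
1365
((15.856000900268555, -40.51227569580078), (27.128026962280273, 31.925207138061523), 61.400455474853516) [[ -4.7 -44.8]
 [ 23.4 -60.1]
 [ 36.4 -36.2]
 [  8.3 -21. ]]
-11 [0, 0, 0, 0, 0, 0, 0, 0, 0, 0, 0, 0, 0, 0, 0, 0, 0]
-8 [0, 0, 0, 0, 0, 0, 0, 0, 0, 0, 0, 0, 0, 0, 0, 0, 0]
-5 [0, 0, 0, 0, 0, 0, 0, 52, 0, 0, 0, 0, 0, 0, 0, 0, 0]
-2 [0, 0, 0, 0, 0, 0, 59, 57, 54, 0, 0, 0, 0, 0, 0, 0, 0]
1 [0, 0, 0, 0, 0, 62, 63, 60, 58, 49, 0, 0, 0, 0, 0, 0, 0]
4 [0, 0, 0, 0, 0, 64, 64, 62, 59, 56, 0, 0, 0, 0, 0, 0, 0]
7 [0, 0, 0, 0, 65, 65, 64, 63, 60, 59, 53, 0, 0, 0, 0, 0, 0]
10 [0, 0, 0, 0, 66, 65, 64, 63, 61, 59, 58, 57, 59, 58, 54, 0, 0]
13 [0, 0, 0, 65, 66, 65, 65, 62, 61, 60, 60, 61, 61, 61, 0, 0, 0]
16 [0, 0, 61, 64, 65, 65, 63, 62, 61, 61, 63, 64, 63, 61, 0, 0, 0]
19 [0, 0, 61, 62, 63, 63, 62, 61, 60, 61, 62, 64, 63, 0, 0, 0, 0]
22 [0, 0, 60, 60, 61, 60, 59, 59, 59, 61, 63, 64, 62, 0, 0, 0, 0]
25 [0, 0, 56, 56, 56, 57, 55, 55, 59, 61, 64, 63, 0, 0, 0, 0, 0]
28 [0, 0, 0, 0, 0, 0, 0, 53, 58, 60, 61, 61, 0, 0, 0, 0, 0]
31 [0, 0, 0, 0, 0, 0, 0, 0, 0, 58, 59, 0, 0, 0, 0, 0, 0]
34 [0, 0, 0, 0, 0, 0, 0, 0, 0, 53, 52, 0, 0, 0, 0, 0, 0]
37 [0, 0, 0, 0, 0, 0, 0, 0, 0, 0, 0, 0, 0, 0, 0, 0, 0]
```

View pics/w8.png

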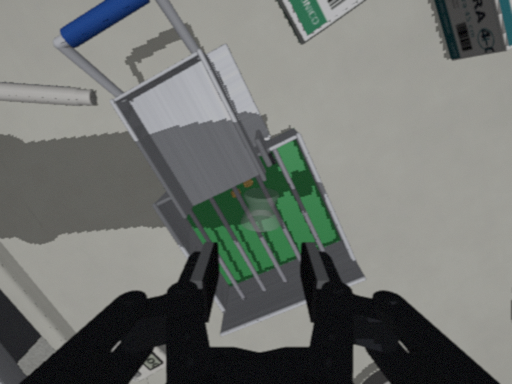

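Emit:
jog_arm --pt "0 -0.5 -20 -0.5" --pt "0 -0.5 -40 -0.5" --pt "0 -0.5 -55 -0.5" --pt "0 -0.5 -65 -0.5" --pt "0 -0.5 -72 -0.5" --pt "0 -0.5 -78 -0.5" --pt "0 -0.5 -82 -0.5" --pt "0 -0.5 -84 -0.5"

```text
time_s: 12.75
position: [0.5425, 0.0544, 0.0385]
eef_rot: [[0.309, 0.951, -0.005], [0.951, -0.309, -0.004], [-0.006, -0.003, -1.0]]
force: [-0.1, -0.8, -0.3]
finger_gap: 0.528
```

```bash
python3 snap.py wrist:w9
```

```text
12.8 [0.5424 0.0544 0.0384] yang -17.977603287186795 F [0.11 0.06 0.78] gap 0.5295927903438965 q [-0.58  0.6   0.54  1.99 -0.47  0.68 -0.05]
```

View pics/w9.png

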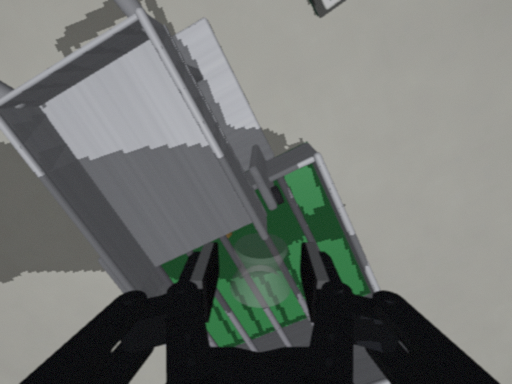

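No contact forces; dish at (262,270) between the fingers. Close.

Emit:
jog_arm --pt "0 0 0 0" --pt "0 0 0 0" --pt "0 0 0 0" --pt "0 0 0 0" --pt "0 0 0 0" --pt "0 0 0 0" --pt "0 0 0 0" --pt "0 0 0 0" --claw 0 --squeeze 25

```text
time_s: 13.6
position: [0.5426, 0.0544, 0.0385]
eef_rot: [[0.309, 0.951, -0.005], [0.951, -0.309, -0.004], [-0.006, -0.003, -1.0]]
force: [0.1, -0.3, 2.4]
finger_gap: 0.358
```

Emit:
jog_arm --pt "0 0 2 0" --pt "0 0 5 0" --pt "0 0 10 0" --pt "0 0 18 0" --pt "0 0 28 0" --pt "0 0 40 0" --pt "0 0 55 0" --pt "0 0 70 0"

```text
time_s: 14.4
position: [0.5427, 0.0543, 0.1099]
eef_rot: [[0.309, 0.951, -0.004], [0.951, -0.309, -0.004], [-0.006, -0.003, -1.0]]
force: [0.2, -0.8, -0.2]
finger_gap: 0.353
```

```bash
python3 snap.py wrist:w10 top:t10 scene:s10
```

```text
14.55 [0.5434 0.0546 0.1098] yang -17.9721639648666 F [ 0.48 -0.21 -0.48] gap 0.350283306643579 q [-0.65  0.5   0.62  1.94 -0.39  0.83 -0.13]
```

View pics/w10.png

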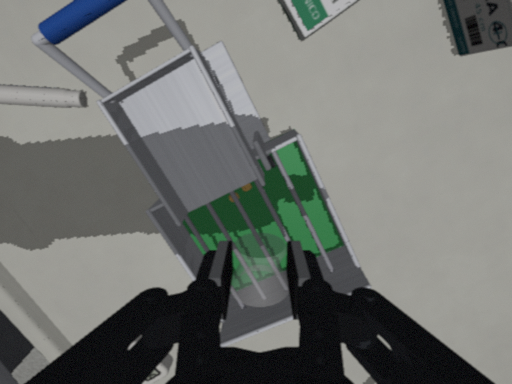

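View pics/s10.png

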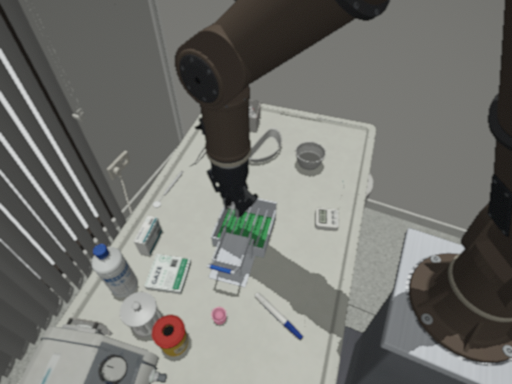

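Emit:
jog_arm --pt "5 -20 10 -8" --pt "12 -55 15 -16" --pt "20 -95 15 -24" --pt "28 -135 15 -32" --pt "36 -180 15 -40" --pt "44 -225 15 -48" --pt "50 -265 15 -56" --pt "52 -300 10 -64"

```text
time_s: 15.35
position: [0.5957, -0.2479, 0.1197]
eef_rot: [[0.991, 0.134, -0.004], [0.134, -0.991, -0.0], [-0.004, -0.0, -1.0]]
force: [0.0, -0.7, 0.1]
finger_gap: 0.353
```

```bash
python3 snap.py
```

```text
15.35 [ 0.5957 -0.2479  0.1197] yang -82.32712051799292 F [ 0.04 -0.69  0.07] gap 0.3534720471704899 q [-0.23  0.72  0.89  1.69 -0.63  1.05 -0.57]
```

Emit:
jog_arm --pt "0 -10 0 -6" --pt "0 -20 -5 -12" --pt "0 -24 -15 -14" --pt "0 -24 -25 -14" --pt "0 -24 -35 -14" --pt "0 -24 -45 -14" --pt "0 -24 -45 -14" --pt "0 -24 -45 -14"

```text
time_s: 16.15
position: [0.5957, -0.2715, 0.0746]
eef_rot: [[0.994, -0.109, -0.004], [-0.109, -0.994, 0.001], [-0.004, -0.001, -1.0]]
force: [-0.8, -0.4, -0.5]
finger_gap: 0.352
```

```bash
python3 snap.py wrist:w11 scene:s11; python3 - <<'E'
from h import *
np.set_printoptions(precision=1,suppress=True)
im,d,K,T=load('w11');P=cloud(d,K,T)*1000
m=(P[...,2]>18)&(P[...,2]<40)&(P[...,0]>500)&(P[...,0]<680)&(P[...,1]<-150)&(P[...,1]>-400)
q=P[m];r=cv2.minAreaRect(q[:,:2].astype(np.float32));print(m.sum(),r)
cv2.imwrite('pics/s11c.png',cv2.resize(load('s11')[0][100:220,190:330],(700,600),interpolation=2))
E
```

```text
16.25 [ 0.596  -0.2719  0.0752] yang -96.30034238571623 F [-0.16 -0.27 -0.63] gap 0.35248903610149124 q [-0.19  0.8   0.9   1.7  -0.73  1.01 -0.71]
4957 ((590.5572509765625, -310.380126953125), (151.92547607421875, 203.64443969726562), 18.400131225585938)
```

View pics/w11.png

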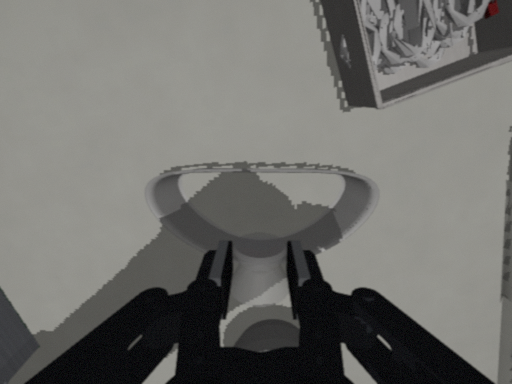

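View pics/s11c.png

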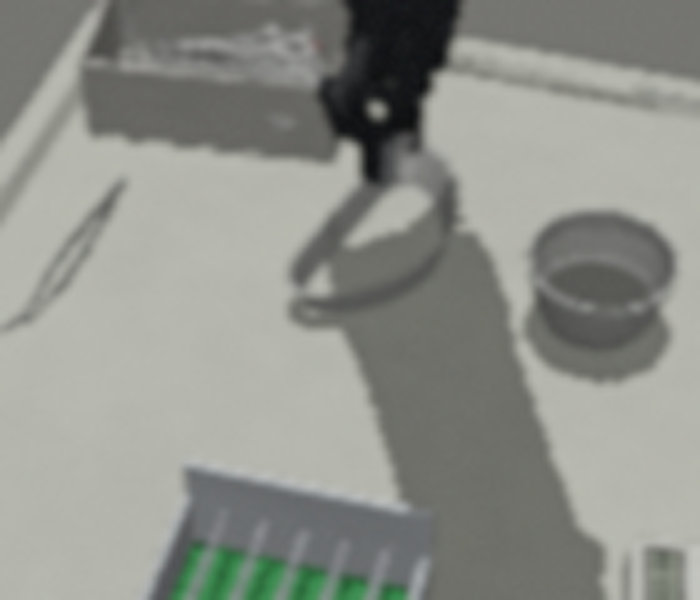

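```bash
python3 - <<'E'
from h import *
np.set_printoptions(precision=1,suppress=True)
im,d,K,T=load('w11');print(T[:3,3]*1000)
print(ray([(145,187),(380,193),(200,164),(320,164),(262,165)],K,T,.029)*1000)
print(ray([(262,173),(180,205),(345,205)],K,T,.004)*1000)
P=cloud(d,K,T)*1000
m=(P[...,2]>70)&(P[...,2]<115)&(abs(P[...,0]-596)<30)&(abs(P[...,1]+272)<14);q=P[m];print(m.sum(),q.min(0),q.max(0),np.median(q,0))
E
```

```text
[ 679.8 -280.3  217.1]
[[ 629.  -196.2   29. ]
 [ 607.4 -355.9   29. ]
 [ 640.8 -236.4   29. ]
 [ 632.2 -315.7   29. ]
 [ 635.7 -277.3   29. ]]
[[ 623.7 -276.2    4. ]
 [ 604.7 -209.     4. ]
 [ 590.6 -338.8    4. ]]
3572 [ 580.4 -286.    72.3] [ 609.9 -258.   113.4] [ 596.1 -272.3   94.9]
```

Emit:
jog_arm --pt "0 -2 -15 0" --pt "0 -2 -30 0" --pt "0 -2 -42 0" --pt "0 -2 -50 0" --pt "0 -2 -55 0" --pt "0 -2 -58 0" --pt "0 -2 -60 0" --pt "0 -2 -61 0"

```text
time_s: 17.05
position: [0.5961, -0.2741, 0.0144]
eef_rot: [[0.994, -0.11, -0.003], [-0.11, -0.994, 0.0], [-0.003, 0.0, -1.0]]
force: [-0.4, -0.2, 0.3]
finger_gap: 0.352
```

```bash
python3 snap.py wrist:w12
```

```text
17.1 [ 0.5961 -0.274   0.0143] yang -96.29801365857763 F [-0.39  0.74 -1.19] gap 0.35162367521119847 q [-0.15  0.87  0.84  1.73 -0.8   0.92 -0.66]
```

View pics/w12.png

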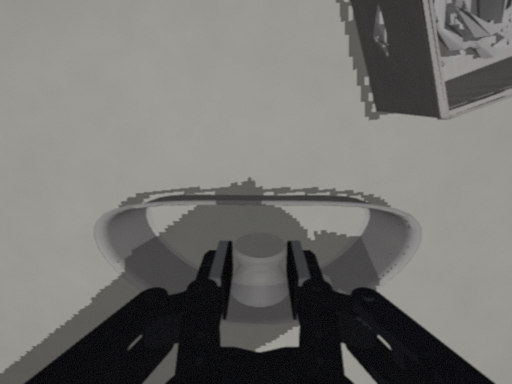

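Dish centred in the kidney dish, no contact yet. Lower 1 mm at a time.

Emit:
jog_arm --pt "0 0 -1 0" --pt "0 0 -1.5 0" --pt "0 0 -2 0" --pt "0 0 -2.5 0" --pt "0 0 -3 0" --pt "0 0 -3.5 0" --pt "0 0 -4 0" --pt "0 0 -4 0"

```text
time_s: 17.9
position: [0.5961, -0.274, 0.0102]
eef_rot: [[0.994, -0.11, -0.003], [-0.11, -0.994, 0.0], [-0.003, 0.0, -1.0]]
force: [-0.4, -0.6, -0.5]
finger_gap: 0.352
```

Emit:
jog_arm --pt "0 0 -0.4 0" --pt "0 0 -0.8 0" --pt "0 0 -1.2 0" --pt "0 0 -1.6 0" --pt "0 0 -2 0" --pt "0 0 -2.4 0" --pt "0 0 -2.5 0" --pt "0 0 -2.5 0"

```text
time_s: 18.7
position: [0.5967, -0.2741, 0.0086]
eef_rot: [[0.994, -0.109, -0.001], [-0.109, -0.994, 0.0], [-0.001, -0.0, -1.0]]
force: [-0.5, 2.0, 8.2]
finger_gap: 0.349
```

Emit:
jog_arm --pt "0 0 0.5 0" --pt "0 0 1 0" --pt "0 0 1 0" --pt "0 0 1 0" --pt "0 0 1 0" --pt "0 0 1 0" --pt "0 0 1 0" --pt "0 0 1 0" --claw 0.5

```text
time_s: 19.5
position: [0.5967, -0.2741, 0.0096]
eef_rot: [[0.994, -0.109, -0.001], [-0.109, -0.994, 0.0], [-0.001, -0.0, -1.0]]
force: [0.0, -0.7, -0.5]
finger_gap: 0.501
```

```bash
python3 snap.py wrist:w13
```

```text
19.55 [ 0.5967 -0.2741  0.0095] yang -96.29260955521431 F [ 0.24 -0.99 -0.73] gap 0.49790710956220263 q [-0.15  0.88  0.83  1.73 -0.8   0.91 -0.65]
```

View pics/w13.png

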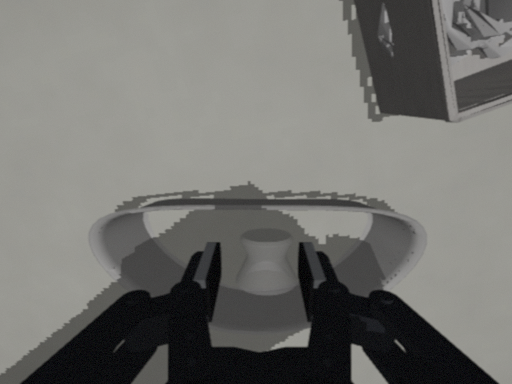

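Dish is released, free of both fingers. Lift straight up.

Emit:
jog_arm --pt "0 0 5 0" --pt "0 0 15 0" --pt "0 0 30 0" --pt "0 0 50 0" --pt "0 0 75 0" --pt "0 0 100 0" --pt "0 0 130 0" --pt "0 0 160 0"

```text
time_s: 20.35
position: [0.5965, -0.2744, 0.1721]
eef_rot: [[0.994, -0.11, -0.001], [-0.11, -0.994, -0.0], [-0.001, 0.0, -1.0]]
force: [0.8, 0.5, 0.0]
finger_gap: 0.499
```

Emit:
jog_arm --pt "-20 20 10 0" --pt "-60 30 20 0" --pt "-100 30 20 0" --pt "-140 30 20 0" --pt "-170 30 20 0" --pt "-170 30 20 0" --pt "-170 30 20 0" --pt "-170 30 20 0"

```text
time_s: 21.15
position: [0.4277, -0.2445, 0.1928]
eef_rot: [[0.994, -0.109, 0.001], [-0.109, -0.994, -0.001], [0.001, 0.001, -1.0]]
force: [0.4, 0.5, -0.2]
finger_gap: 0.5
```

```bash
python3 snap.py wrist:w14 top:t14 scene:s14; python3 - <<'E'
from h import *
np.set_printoptions(precision=1,suppress=True)
im=load('t14')[0];s=load('s14')[0]
a=cv2.resize(im[140:190,315:395],(640,400),interpolation=2);cv2.imwrite('pics/t14k.png',a)
b=cv2.resize(s[120:170,235:295],(390,325),interpolation=2);c=cv2.resize(im[155:225,220:290],(390,390),interpolation=2)
cv2.imwrite('pics/m14.png',np.hstack([cv2.copyMakeBorder(b,0,65,0,0,0),c]))
im,d,K,T=load('t14');P=cloud(d,K,T)*1000
q=P[(abs(P[...,0]-596)<25)&(abs(P[...,1]+274)<45)&(P[...,2]>12)&(P[...,2]<60)];print(len(q),np.median(q,0),q.max(0),q.min(0))
print('pan',P[175:215:6,200:225:5,2])
E
```

```text
21.3 [ 0.4273 -0.2445  0.1922] yang -96.27313700994965 F [-0.98  0.67 -0.23] gap 0.5020876615614434 q [-0.43  0.43  1.15  2.   -0.46  1.01 -0.73]
88 [ 597.5 -274.1   26. ] [ 613.4 -229.8   38.2] [ 571.  -316.6   12.7]
pan [[ 1.5  0.1 -0.4  5.2  1.2]
 [-0.   2.6  0.2  3.1  5.9]
 [53.1 59.5 57.4 56.3 59.3]
 [67.3 55.9 55.1 53.9 56.2]
 [78.5 56.9 56.3 54.7 55.5]
 [ 1.6 57.8 55.1 78.1 84.8]
 [ 6.2  6.9  3.1  4.   3.1]]
```

View pics/t14k.png

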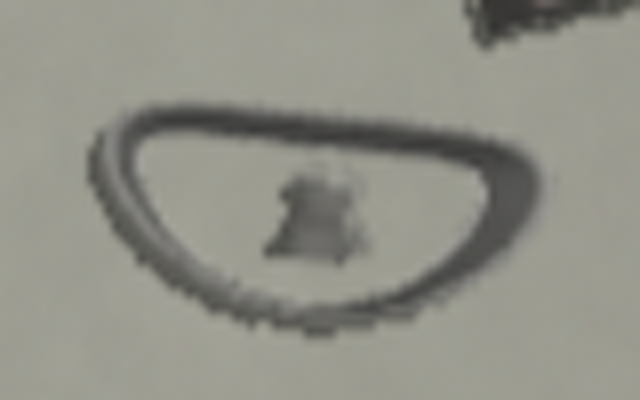

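View pics/m14.png

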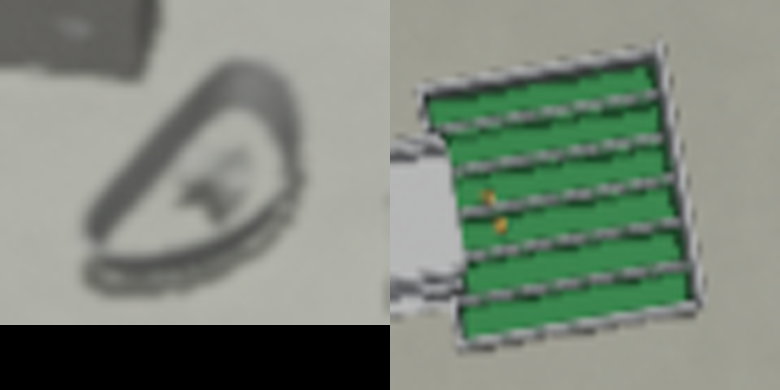

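View pics/t14.png

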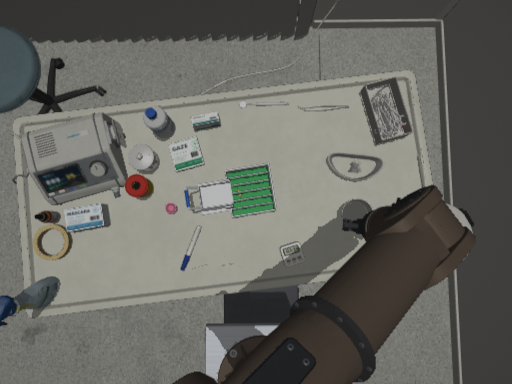

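```bash
python3 - <<'E'
from station import env
s=env.observe();print(s['time_s'],s['force']);env.close_job()
E
```

```text
21.3 [-0.97597389  0.66833088 -0.22509997]
the job is handed in; nothing more can be done
```

I handed the job in at 21.3 s; `env.close_job()` gives no verdict, so what follows rests on my own last checks.

- **What I did:** I gripped the blue handle and tipped the pan to about 1.13 rad. Both caps fell through, and the glass dish stopped on its side on the bars. I lowered the pan and let it go. Then I gripped the dish across its waist, lifted it clear and lowered it into the kidney dish until I felt light contact (about 8 N), released it and backed away.
- **Dish:** the last top and scene pictures show it lying on its side near the middle of the kidney dish, at about x 0.597, y -0.274 m. That is well inside the walls. The centre height should be about 20 mm; I worked that out from the dish's width and the floor thickness rather than measuring it.
- **Caps and pan:** both brass caps show through the grate on the tray floor, and the depth picture has the pan level. I judged cap height by eye, not by measurement.
- **Robot:** it stands clear of everything. The force reading was about 1 N, which is the usual noise.
- **Disagreement:** the outer edge of the kidney dish's flat side came out 6–7 mm apart in x between the top camera and the wrist camera. The inner floor edge agreed within 1 mm, and I used that to place the dish.

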